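Roll the freshly oiled ball up the drying gutter to its resting place

ROBOT

A 6-joint arm with a two-finger parallel gripper is mounted at the origin on the work surface. World frame = base frame: x ahead of the robot, y to its left, z up, the work surface at z = 0. Lengths are in mm, angles in rad, forces in N, time in s.
With the tool pointing down it reaches from about 350 to 975 mm from the base axis. Payload 7.1 kg.
Tool frame: the origin (TCP) lies on the front face of the gripper's body, between the roots of the fingers; the fingertips stand 80 mm ahead of it and the grasp point (between the pads) lies 61 mm ahead of it (env.tips_ahead is the distance from the TCP to the fingertips, in mm); z points along the fingers, y is the line along which they close (so a half turn about z gives the same grasp; the last joint's range is limited). The gripper opens to 88 mm and grips with 3 to 60 N. Pads are 20 mm wide; open, the fingers measure 115 mm over their backs; the gripper's body (75 mm by 178 mm) begins 61 mm behind the grasp point.
Start: joints at [1.197, 0.423, 1.63, -0, 1.089, -0.019], TCP at [217.095, 586.068, 302.675] pointing down, gripper open.
Joint ranges: [-3, 3], [-0.9, 2.11], [0.09, 2.58], [-1.31, 4.45], [0.11, 2.69], [-2.54, 2.54]. Speed limits (rad/s): [2.39, 2.39, 3.01, 3.14, 3.14, 3.14].

INTERFACE

Orientations are given as a unit quaternion [x, y, z, w].
In Python, from station import env, set_gripper, viewer, workorder gives the robot as it stands. Calls block until the motion is done:
- env.reach(position, orientation): joint-space move of the TCP to a pose.
- env.move_l(position, rot=None, rate=150, f_stop=None): straight line of the TCP; rot=None keeps the orientation; rate is the mean speed in mm/s. With f_stop (N) it stops when the force on the tool has changed by that much, and returns True; else False.
- env.move_joints(angles): joint-space move.
- set_gripper(opening): finger opening in mm; the grip force is fixed at half the most; returns when the fingers have stopped.
- env.hold(seconds).
- env.ik(position, orientation): joint angles nearest the present ones, or None.
- env.read_state(): the state.
- viewer.camera(name): name is "scene" or "top" or "wrist"; returns the picture (420x560x3 uint8, blue, green, red); there is no depth.
- viewer.camera_params(name): a dict with "fx", "fy", "cx", "cy" (pixels), "pose" (4x4, takes a point from camera to world coordinates); the wrist camera has in their place "tool_from_camera" (4x4, takes a point from camera to tool coordinates, whose origin is the TCP and whose axes are the flange's). Camera axes: x right, y up, looking along -z (the intrinsics and any distortion apply to the point x, -y, -z); pixel columns grow to the right and rows downward; lengths in mm; the calibration is good to about 2 mm. A picture is of the moment at which its call begins: read the wrist's pose just before it. camera_params takes no time and is no camera call.
A pose or a line that the arm cannot do raises env.IKError and nothing moves.
- workorder.sign_off(): hands the job in; it is judged then, once.
The state is a dict: "time_s": time; "qpos": joint angles; "dq": joint speeds; "tau": joint torques, N m; "tool_pos": TCP position; "orientation": TCP orientation; "force": force on the tool from outside, world axes, zero at the start; "wrist_torque": the same for the moment, N m; "width": finger opening in mm; "grip_force": force on a finger pad.
Only numpy, scipy, OpenCV 4.12 (cv2) and the standard library are available. Lean on these libraries where they do the work, as an engineer would, in place of code of your own. Each camera call takes 0.05 s, during which the arm holds its last target. There are 200 camera calls.

TASK

The larger wooden ball at the foot of the sloped drying rack has just been oiled and must not be picked up: push it from behind with a fingertip, gently and steadily without flicking it, all the way up its gutter and over the cross dowel, so that it rests between the dowel and the stop at the head and cannot roll back. Then take the hand away. Leave the smaller ball, the tin, the knife and the wood blank where they are.

Things in the scene. Friction and masses are not known exactly. Their poses are not given: they have to be found in the camera images.
- ball_big: The larger ball: plain dark wood, polished, diameter 50 mm, 40 to 85 g. Origin at its centre; its axes turn with it as it rolls. It starts at rest at the foot of one of the two gutters (either one). It rolls freely and runs back to the foot if let go on the slope.
- ball_small: The smaller ball: same dark wood, diameter 40 mm, about 30 g, at rest at the foot of the other gutter. Origin at its centre. To be left alone.
- gutter: The drying rack's two parallel 90-degree V gutters of pale wood, sloping 8 degrees. x runs uphill along them, y left when looking uphill, z square to the slope. Origin midway between them at the foot, level with the bottoms of the Vs. Centre lines at y = +42 and -42 mm; wall tops at z = 24 mm, 48 mm apart inside. The larger ball rolls with its centre at z = 35 mm. Fixed; place and direction vary.
- foot_lip (a point): Middle of the inner top edge of the board that closes the foot of both gutters (x = 0, y = 0, z = 20 mm in the gutter frame; board 12 mm thick, 168 mm long, lying towards -x). The larger ball starts against it, its centre at about x = 22 mm, so a fingertip level with the ball's centre passes 15 mm above this edge.
- dowel (a point): Middle of the top of the cross dowel, a thin wooden rod 8 mm across that runs along y through both gutters (x = 193, y = 0, z = 13 mm in the gutter frame). The larger ball climbs about 3 mm over it, starting with its centre 12 mm before the dowel, and drops behind it by itself once its centre is well past the dowel.
- head_stop (a point): Middle of the top edge, on the gutter side, of the board that closes the head of both gutters (x = 232.5, y = 0, z = 50 mm in the gutter frame; 14 mm thick). The larger ball behind the dowel has only about 2 mm of play: its centre is at x = 205 to 207.5 mm.
- seat_left (a point): Where the centre of the larger ball is when it rests behind the dowel at the head of the gutter at +y of the gutter frame (x = 206, y = +42, z = 35 mm in the gutter frame).
- seat_right (a point): The same for the gutter at -y of the gutter frame (x = 206, y = -42, z = 35 mm).
- tin: Closed round steel oil tin with a paper label, 68 mm across, 75 mm high, standing on the bench beside the rack. Origin at the centre of its underside. Bystander.
- knife: Carving knife lying on the bench beside the rack, 168 mm long, dark round handle 15 mm thick, brass collar, steel blade. Origin on the bench near its middle, x along the blade. Bystander.
- blank: Square block of dark wood, 100 x 32 x 32 mm, lying on the bench beside the rack. Origin at the centre of its underside, x along its length. Bystander.
Not all that is in view belongs to the job. What is shaped like the ball_big but pink or turquoise is not meant.

How it is judged:
By the outcome, as a careful person would: the job done as asked, in the order asked, and still so for the second after the job is handed in, with the robot touching nothing.
It also fails if it takes over 42 s, if anything falls off the work surface, if the arm or the gripper's body presses on something with over 40 N, if the wrist force passes 120 N, or if a joint passes its speed limit or range.

## Working session

There is one attempt and no reset: what is moved stays moved. The work goes in short steps, each a Python script; the robot and the scene stay as the last script left them, time stands still between calls to the robot, and variables do not carry over. Pictures are saved under pics/ and viewed, at most 10 in all, crops included, and the job is handed in when it is done.

```bash
mkdir -p pics; ls; python3 - <<'E'
from station import env, set_gripper, viewer, workorder
import cv2, numpy as np
np.set_printoptions(precision=4,suppress=True)
for n in ["scene","top"]:
    cv2.imwrite(f"pics/{n}0.png",viewer.camera(n)); p=viewer.camera_params(n); print(n,p)
print(viewer.camera_params("wrist"))
s=env.read_state(); print(s)
E
```

```text
pics
scene {'fx': 465.33812668352203, 'fy': 465.33812668352203, 'cx': 276.56701560661367, 'cy': 207.2333031744582, 'pose': array([[   0.7453,   -0.4632,    0.4796, 1088.6086],
       [   0.6667,    0.5248,   -0.5292, -574.5311],
       [  -0.0066,    0.7142,    0.6999,  828.9689],
       [   0.    ,    0.    ,    0.    ,    1.    ]])}
top {'fx': 416.15099025553707, 'fy': 416.15099025553707, 'cx': 281.47897344214095, 'cy': 213.298523303188, 'pose': array([[  0.0127,   0.9829,  -0.1836, 430.3722],
       [ -0.9999,   0.0118,  -0.0062, -31.139 ],
       [ -0.0039,   0.1837,   0.983 , 983.3734],
       [  0.    ,   0.    ,   0.    ,   1.    ]])}
{'fx': 351.50631595013294, 'fy': 351.50631595013294, 'cx': 282.0995652694987, 'cy': 211.16373153719758, 'tool_from_camera': array([[  0.0003,   0.9679,   0.2512,  68.9128],
       [  1.    ,  -0.0002,  -0.0003,   0.2034],
       [ -0.0002,   0.2512,  -0.9679, -81.5506],
       [  0.    ,   0.    ,   0.    ,   1.    ]])}
{'time_s': 0.1, 'qpos': array([ 1.197 ,  0.4238,  1.6306, -0.    ,  1.0886, -0.019 ]), 'dq': array([ 0.0001, -0.0004, -0.0021, -0.0007, -0.0012,  0.0013]), 'tau': array([ -0.0004, -54.5615, -27.4324,   0.0645,   0.0188,  -0.0001]), 'tool_pos': array([216.9703, 585.7202, 301.9925]), 'orientation': array([ 0.1764,  0.9843, -0.0007, -0.0001]), 'force': array([ 0.9526,  0.0364, -0.4778]), 'wrist_torque': array([ 0.0137,  0.0163, -0.0442]), 'grip_force': 0.0, 'width': 87.9273706610988}
```

View pics/scene0.png

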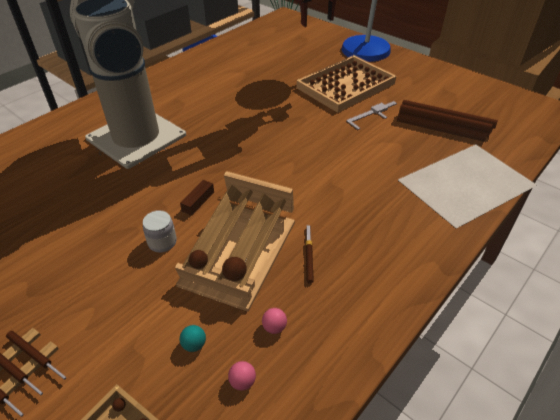

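View pics/top0.png

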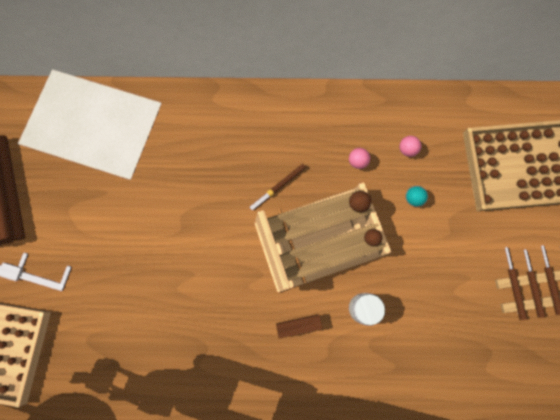

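The scene view shows the rack with its foot nearest the camera: big ball at (234,267), small at (199,258). In the top view the big ball is at (360,201), the small one at (373,237), and the head board is on the left. That puts the big ball in the right (-y) gutter. I'll enlarge both crops.

```bash
python3 - <<'E'
import cv2
a=cv2.imread("pics/top0.png")[175:300,245:400]; cv2.imwrite("pics/topc.png",cv2.resize(a,None,fx=5,fy=4.8,interpolation=cv2.INTER_CUBIC) if 0 else cv2.resize(a[:119],None,fx=5,fy=5,interpolation=cv2.INTER_CUBIC))
b=cv2.imread("pics/scene0.png")[168:310,165:315]; cv2.imwrite("pics/scenec.png",cv2.resize(b,None,fx=4,fy=4,interpolation=cv2.INTER_CUBIC))
E
```

```text
(no output)
```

View pics/topc.png

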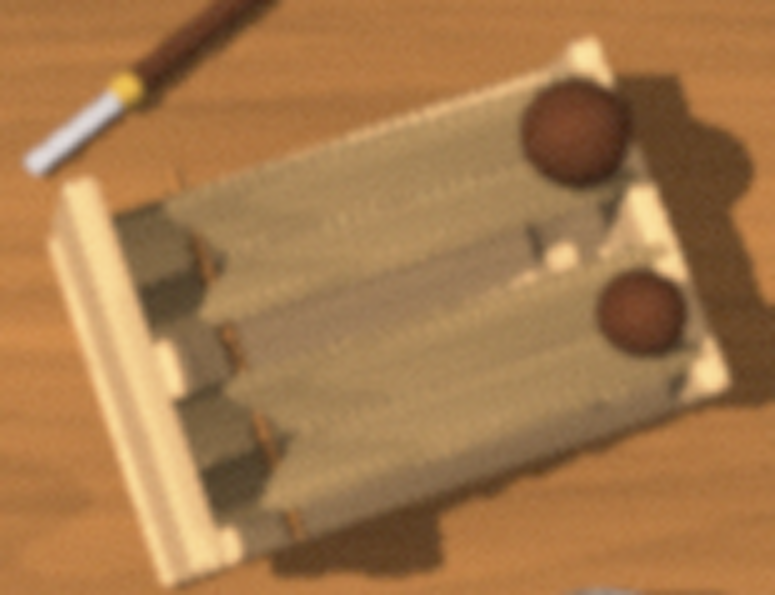

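View pics/scenec.png

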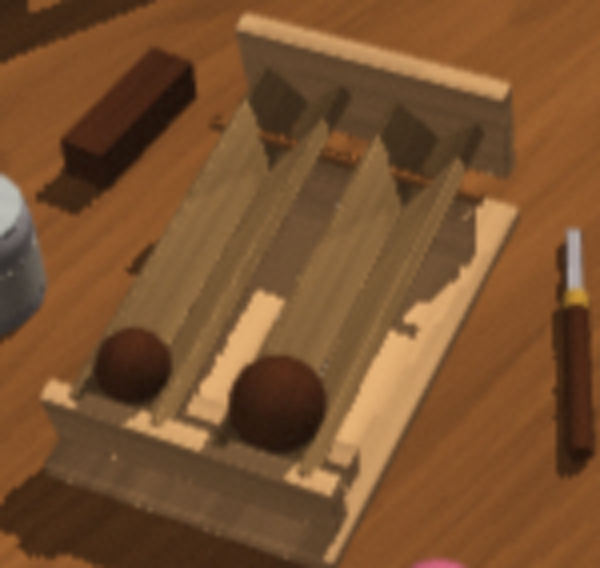

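The crops show the foot board corners, head stop edge, dowel and both balls clearly. I'll fit the rack pose (x, y, z, yaw) from these points.

```bash
cat > fit.py <<'E'
from station import viewer
import numpy as np
from scipy.optimize import least_squares
from scipy.spatial.transform import Rotation as R
np.set_printoptions(precision=2,suppress=True)
def proj(n,P):
    c=viewer.camera_params(n);T=np.linalg.inv(c["pose"]);q=P@T[:3,:3].T+T[:3,3]
    return np.c_[c["cx"]+c["fx"]*q[:,0]/-q[:,2], c["cy"]-c["fy"]*q[:,1]/-q[:,2]]
def Rg(yaw): return R.from_euler("ZY",[yaw,-np.radians(8)]).as_matrix()
top=np.array([[22,-42,35,578,133],[19.5,42,28.3,642,312],[-12,-84,20,600,43],[-12,84,20,729,385],[193,0,13,233,345]],float)
sc=np.array([[22,-42,35,278,403],[19.5,42,28.3,132,365],[232.5,84,50,242,32],[232.5,-84,50,507,98],[246.5,84,50,250,14],[246.5,-84,50,510,84],[-12,84,20,42,398],[-12,-84,20,333,493]],float)
top[:,3:]=top[:,3:]/5+[245,175]; sc[:,3:]=sc[:,3:]/4+[165,168]
def res(p):
    f=lambda A:A[:,:3]@Rg(p[3]).T+p[:3]
    return np.r_[(proj("top",f(top))-top[:,3:]).ravel(),(proj("scene",f(sc))-sc[:,3:]).ravel()]
if __name__=="__main__":
    s=least_squares(res,[400,-150,20,1.8],loss="soft_l1");print(s.x);print(res(s.x).reshape(-1,2))
    np.save("rack.npy",s.x)
    for P in ([22,-42,35],[206,-42,35],[0,0,20],[22,42,28]): print(Rg(s.x[3])@P+s.x[:3])
E
python3 fit.py
```

```text
[ 594.25 -226.8    41.28 -111.2 ]
[[-1.66 -0.31]
 [-1.18 -0.25]
 [-0.97 -1.76]
 [-0.42 -0.48]
 [-0.26 -0.68]
 [-0.45 -0.27]
 [-0.04 -0.38]
 [-1.54 -0.62]
 [-0.78  1.56]
 [-0.88 -0.3 ]
 [ 0.75  0.55]
 [-1.5  -0.46]
 [-1.72  1.4 ]]
[ 628.47 -197.15   79.  ]
[569.23 -24.84 104.61]
[ 595.16 -229.43   61.09]
[ 548.72 -223.54   72.07]
```

The fit is consistent to about 1.5 px. Next I'll look from the wrist camera, close up over the foot and then over the head, with the tool square to the slope, the camera on the uphill side and the fingers closed.

```bash
cat > rob.py <<'E'
from station import env, set_gripper, viewer, workorder
import numpy as np, cv2
from fit import Rg
from scipy.spatial.transform import Rotation as R
p=np.load("rack.npy"); G=Rg(p[3])
Q=R.from_matrix(np.c_[G[:,0],-G[:,1],-G[:,2]]).as_quat()
w=lambda P: G@np.array(P,float)+p[:3]     # gutter -> world
tcp=lambda x,y,ztip: w([x,y,ztip+env.tips_ahead])
g=lambda P: G.T@(np.array(P)-p[:3])       # world -> gutter
E
python3 - <<'E'
from rob import *
import pickle
print(env.tips_ahead, env.ik(tcp(0,-20,120),Q), env.ik(tcp(170,-42,29),Q),env.ik(tcp(-30,-42,29),Q))
set_gripper(0)
out=[]
for i,P in enumerate([(0,-15,130),(170,-15,130)]):
    env.reach(tcp(*P),Q); env.hold(0.3); s=env.read_state(); im=viewer.camera("wrist")
    cv2.imwrite(f"pics/w{i}.png",im); out.append((s["tool_pos"],s["orientation"])); print(s["time_s"],g(s["tool_pos"]),s["force"],s["width"])
pickle.dump(out,open("wp.pkl","wb"))
a=[cv2.resize(cv2.imread(f"pics/w{i}.png"),(800,600),interpolation=cv2.INTER_CUBIC) for i in (0,1)]
for i in (0,1): cv2.imwrite(f"pics/wb{i}.png",a[i])
E
```

```text
80.0 [-0.43  0.59  1.52  0.11  1.13 -0.81] [-0.18  0.56  1.76  0.16  0.89 -0.62] [-0.43  0.74  1.48  0.12  1.02 -0.82]
4.9583 [  0.24 -15.18 209.99] [-0.15  0.05  0.47] 0.3015352861200479
6.025 [168.84 -14.93 209.75] [-0.2  -0.55  0.22] 0.8008159099918768
```

View pics/wb0.png

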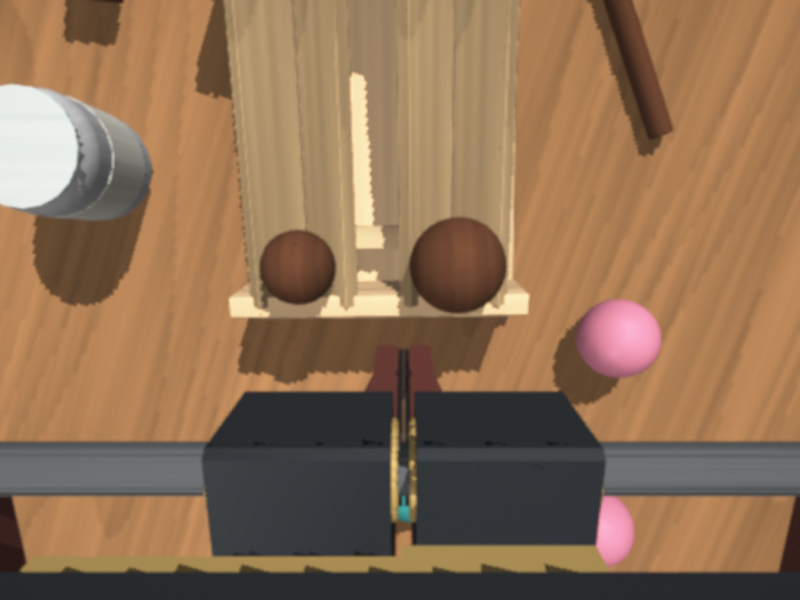

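View pics/wb1.png

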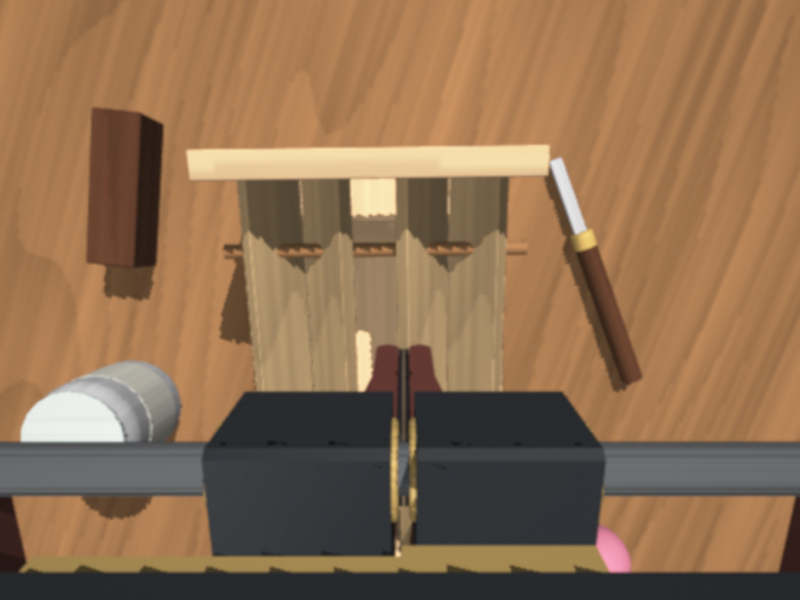

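Wrist view 0 shows the big ball at (458,265), the small ball at (298,267), and the foot board from (231,317) to (528,313). View 1 shows the head stop from (190,180) to (549,175) and the dowel at (374,247). I'll refit with these included.

```bash
cat > fit2.py <<'E'
import pickle; from fit import *
wp=pickle.load(open("wp.pkl","rb")); c=viewer.camera_params("wrist")
A=[np.array([[22,-42,35,458,265],[19.5,42,28.3,298,267],[-12,84,20,231,317],[-12,-84,20,528,313],[0,84,20,231,295],[0,-84,20,527,290]],float),
   np.array([[232.5,84,50,190,180],[232.5,-84,50,549,175],[246.5,84,50,188,150],[246.5,-84,50,549,146],[193,0,13,374,247]],float)]
def wr(p):
    o=[]
    for (t,q),a in zip(wp,A):
        M=np.eye(4);M[:3,:3]=R.from_quat(q).as_matrix();M[:3,3]=t;T=np.linalg.inv(M@c["tool_from_camera"])
        P=(a[:,:3]@Rg(p[3]).T+p[:3])@T[:3,:3].T+T[:3,3]
        o.append((np.c_[c["cx"]-c["fx"]*P[:,0]/P[:,2],c["cy"]+c["fy"]*P[:,1]/P[:,2]]-a[:,3:]*0.7).ravel())
    return np.concatenate(o)
p0=np.load("rack.npy"); print(wr(p0).reshape(-1,2))
for f in (wr,lambda p:np.r_[wr(p),res(p)]):
    s=least_squares(f,p0,loss="soft_l1",x_scale=[1,1,1,.01]); print(s.x,s.cost,Rg(p0[3]).T@(s.x[:3]-p0[:3]),s.x[3]-p0[3])
print(wr(s.x).reshape(-1,2)); np.save("rack.npy",s.x)
E
python3 fit2.py
```

```text
[[-1.86  0.19]
 [-1.34  0.35]
 [-2.39  1.92]
 [-1.73  4.88]
 [-3.7   2.88]
 [-0.09  6.55]
 [ 1.33  2.14]
 [ 1.5   5.33]
 [ 0.46  1.29]
 [ 3.05  3.76]
 [ 1.91  4.9 ]]
[ 594.73 -224.03   39.19 -111.18] 10.497271421984466 [ 2.15 -1.35 -2.41] 0.01184520832758551
[ 594.6  -224.25   39.36 -111.18] 22.74546018643075 [ 2.   -1.16 -2.23] 0.010810242506707368
[[-0.77 -3.61]
 [ 0.44 -2.17]
 [ 0.   -0.13]
 [-0.57  0.62]
 [-1.44  0.9 ]
 [ 0.91  2.31]
 [ 0.57  0.4 ]
 [-1.06  0.83]
 [-0.52 -0.31]
 [ 0.22 -0.65]
 [ 0.91  2.  ]]
```

```bash
python3 - <<'E'
from rob import *
env.reach(tcp(-34,-42,110),Q)
print("hit",env.move_l(tcp(-34,-42,30),Q,rate=60,f_stop=6))
env.move_l(tcp(-20,-42,30),rate=15)
f0=env.read_state()["force"]
for x in (0,40,90):
    hit=env.move_l(tcp(x,-42,30),rate=20,f_stop=8)
    s=env.read_state(); print(x,hit,s["time_s"],g(s["tool_pos"]),G.T@(s["force"]-f0))
    if hit: break
cv2.imwrite("pics/push.png",cv2.resize(viewer.camera("wrist"),(800,600)))
E
```

```text
hit False
0 False 10.625 [ -0.   -41.97 109.94] [1.07 0.06 0.75]
40 False 12.775 [ 39.94 -41.98 109.99] [ 0.31 -0.25 -0.38]
90 False 15.425 [ 89.97 -41.98 109.98] [ 0.1  -0.46  0.61]
```

View pics/push.png

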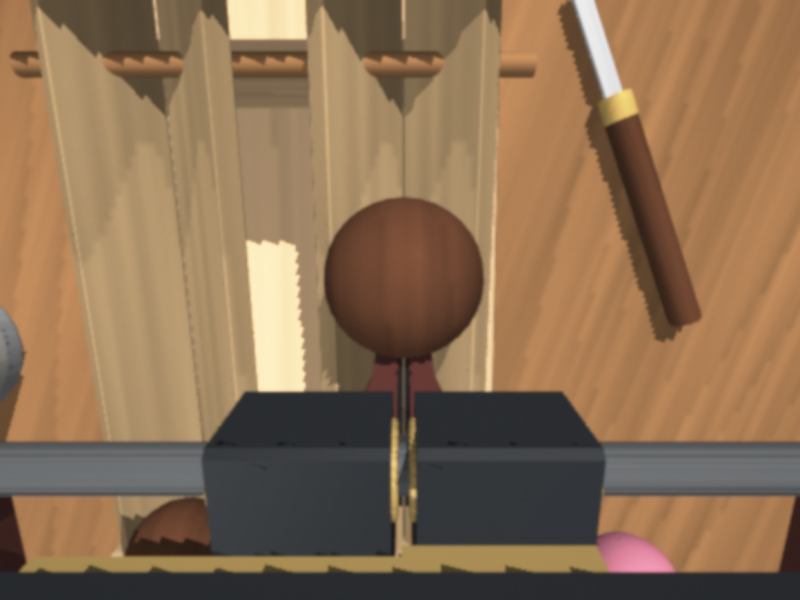

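The ball at (404,277) sits centred against the fingertips, and the dowel is ahead at (404,64). I'll measure the ball and dowel offsets from the TCP, then push on over the dowel.

```bash
cat >> rob.py <<'E'
def pix(u,v,z):  # wrist pixel (800x600) -> gutter coords on plane z
    s=env.read_state();c=viewer.camera_params("wrist");M=np.eye(4);M[:3,:3]=R.from_quat(s["orientation"]).as_matrix();M[:3,3]=s["tool_pos"];M=M@c["tool_from_camera"]
    d=G.T@M[:3,:3]@[(u*.7-c["cx"])/c["fx"],-(v*.7-c["cy"])/c["fy"],-1];o=g(M[:3,3]);return o+d*(z-o[2])/d[2]
E
python3 - <<'E'
from rob import *
np.set_printoptions(precision=2,suppress=True)
print("ball",pix(404,277,35),"dowel",pix(404,64,12))
f0=env.read_state()["force"]
for x in (140,150,160,166):
    hit=env.move_l(tcp(x,-42,30),rate=18,f_stop=10)
    s=env.read_state(); print(x,hit,s["time_s"],g(s["tool_pos"]),G.T@(s["force"]-f0))
    if hit: break
env.hold(.3)
cv2.imwrite("pics/push2.png",cv2.resize(viewer.camera("wrist"),(800,600)))
E
```

```text
ball [126.27 -42.08  35.  ] dowel [192.95 -42.08  12.  ]
140 False 18.4 [139.95 -41.99 109.99] [0.1  0.02 0.43]
150 False 19.1083 [150.13 -41.98 109.97] [ 0.08 -1.12 -0.59]
160 False 19.8167 [160.06 -42.04 110.01] [ 1.08 -0.16  0.19]
166 False 20.3 [166.11 -42.04 110.03] [ 0.35 -0.66 -0.1 ]
```

View pics/push2.png

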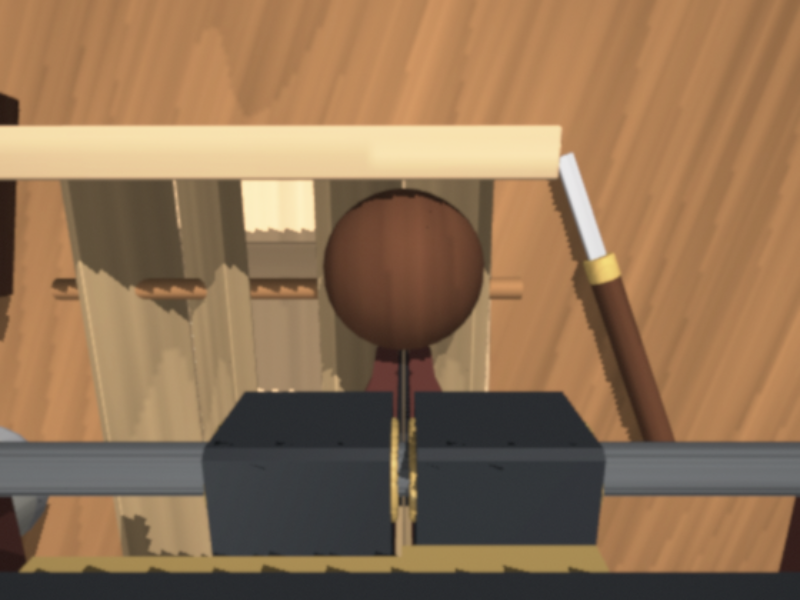

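The ball, now at (404,269), has moved about 2.5 mm ahead of the fingertip, to x≈205, so it appears to have dropped behind the dowel. I'll nudge a little further with a low force stop, then back off and check.

```bash
python3 - <<'E'
from rob import *
np.set_printoptions(precision=2,suppress=True)
print(pix(404,269,35))
print(env.move_l(tcp(169,-42,30),rate=10,f_stop=4))
env.move_l(tcp(161,-42,30),rate=15); env.hold(.3)
env.move_l(tcp(150,-42,30),rate=40); env.move_l(tcp(150,-42,130),rate=100); env.hold(.5)
print(env.read_state()["time_s"])
a=cv2.resize(viewer.camera("wrist"),(800,600)); b=cv2.resize(viewer.camera("scene")[165:310,165:315],(600,580))
cv2.imwrite("pics/end.png",np.hstack([cv2.resize(a,(450,338)),cv2.resize(b,(350,338))]))
E
```

```text
[204.83 -42.06  35.  ]
False
24.1583
```

View pics/end.png

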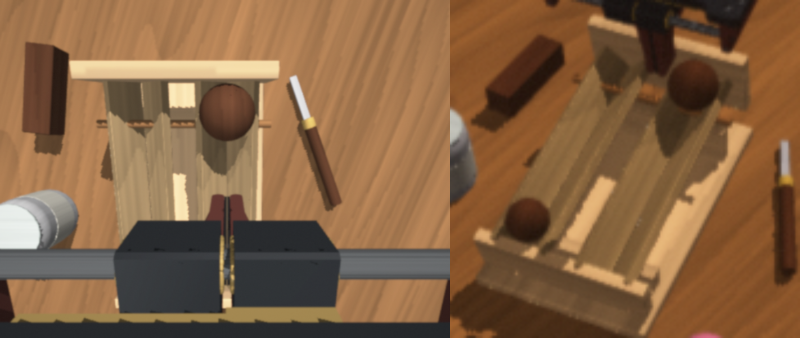

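The ball rests at the head behind the dowel, at (227,112) in the wrist half, with the hand clear. The small ball is still at the foot, and the knife, tin and blank haven't moved. Handing in.

```bash
python3 -c "
from station import workorder
print(workorder.sign_off())"
```

```text
the job is handed in; nothing more can be done
None
```

I pushed the larger ball up its gutter and over the dowel; it now rests between the dowel and the head stop, the hand is clear, nothing else was moved, and the job was handed in at about 24 s.

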